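Change over the push-latch bench stops

ROBOT

A 6-joint arm with a two-finger parallel gripper is mounted at the origin on the work surface. World frame = base frame: x ahead of the robot, y to its left, z up, the work surface at z = 0. Lengths are in mm, angles in rad, forces in N, time in s.
With the tool pointing down it reaches from about 350 to 875 mm from the base axis. Payload 4.2 kg.
Tool frame: the origin (TCP) lies midway between the tips of the shut fingers; the grasp point (between the pads) lies 19 mm behind it; z points along the fingers, y is the direction in which the jaws open and shut (so a half turn about z gives the same grasp; the last joint's range is limited). The gripper opens to 85 mm and grips with 20 to 120 N. Pads are 22 mm wide; open, the fingers measure 114 mm over their backs; the gripper's body (76 mm by 85 mm) begins 54 mm behind the grasp point. The pads swing forward as they close: fully open they stand 13 mm farther back than shut.
Start: joints at [-0.865, 0.385, 0.008, 0, -1.194, -0.259], TCP at [270.063, -563.618, 231.312] pointing down, gripper open.
Joint ranges: [-3.14, 3.14], [-1.21, 2.06], [-1.07, 1.41], [-3.16, 2.05], [-2.99, -0.16], [-3.1, 3.1]. Speed limits (rad/s): [2.79, 2.79, 3.14, 3.14, 3.14, 3.14].

INTERFACE

Orientations are given as a unit quaternion [x, y, z, w].
In Python, from bench import read_state, get_image, job_done, search_frame, regions_of gives the robot as it stands.
- The arm moves only by the tool servo_tool, never from a script. Its arguments are lists of equal length, an entry for each row: "turn": the turn, a rotation vector about the world's x, y, z in rad, a list of three; "dp": the shift along the world's x, y, z in m, a list of three; "fingers": the finger opening in m, from 0 to 0.0854. In form: {"turn": [[rx, ry, rz], ...], "dp": [[tx, ty, tz], ...], "fingers": [fingers, ...]}. A call has exactly 5 rows; each row shifts and turns the pose as measured when the row begins; what a row does not reach is not made up. A row lasts 1/8 s, in which the tool goes at most 62.5 mm and 10.7 degrees, less where a joint would pass 70% of its speed; a pose out of reach is approached as far as the arm can. A call is refused whole if a number of a shift passes 0.0625 or a number of a turn 0.188, either way. A call with a gripper value outside its range is refused whole. The fingers move at their own pace and stop on an object; the grip force is fixed at half the most. Time passes only in rows, so rows that do not move let the fingers close, or fill a call up. It gives the time, the measured TCP pose, the force and the opening at its end, in the units of the state.
- read_state(): the state, without advancing time (a new reading comes with each control period).
- get_image(name): name is "scene" or "top" or "wrist"; returns a dict with "img" (400x640x3 uint8, red, green, blue), "vfov" (degrees; the focal length in pixels is half the picture's height over the tangent of half this angle, whatever the lens; pixels are square), "cx", "cy" (the principal point, pixels), "k1" (the pictures are not rectified: a ray, as slopes to the right and down, at radius r is drawn at 1 + k1 r^2 times it, then the intrinsics apply), "world_from_camera" (4x4, takes a point from camera to world coordinates); the wrist camera has in their place "mount" (4x4, takes a point from camera to tool coordinates, whose origin is the TCP and whose axes are the flange's). Camera axes: x right, y down, z forward; pixel columns grow to the right and rows downward; lengths in mm; the calibration is good to about 2 mm. A picture is of the moment at which its call begins: read the wrist's pose just before it. There is no depth.
- job_done(): hands the job in, once; it reports no verdict.
Trained networks look in the newest picture that a camera, given by its name, has taken for a name from the list of things; names that differ only in an ending like _2 or _b are one class to them, and where a whole thing is asked for, a point or a joint stands for the part that bears it (a point fixed in the world has none). Each returns a list of dicts, best first, with "score" (0 to 1); they miss things now and then, are a little off and sometimes report something else, mostly with a low value. They report only what shows in the picture. A call takes as long as a camera call.
- search_frame(query, camera): "box" ([left, top, width, height] in pixels, round what is visible of it).
- regions_of(query, camera): "region" (400x640 bool, what is visible of it) and "box" ([left, top, width, height] in pixels, round what is visible of it).
The state is a dict: "clock": time; "joints": joint angles; "joint_vel": joint speeds; "joint_efforts": joint torques, N m; "position": TCP position; "ee_rot": TCP orientation; "contact_force": force on the tool from outside, world axes, zero at the start; "wrist_torque": the same for the moment, N m; "gripper_width": finger opening in mm.
Only numpy, scipy, OpenCV 4.12 (cv2) and the standard library are available. Lean on these libraries where they do the work, as an engineer would, in place of code of your own. Each camera call takes 0.05 s, during which the arm holds its last target. There are 200 camera calls.

TASK

The workbench has two square wooden stops with push latches, each in its own metal plate: one stands up and the other is latched down low. Change them over for the next workpiece: press the one that stands up until it stays latched down, and press the low one so that it springs up and stays up. Do not shove the glue pot or the loose wooden handle blank aside.

Things in the scene. Friction and masses are not known exactly. Their poses are not given: they have to be found in the camera images.
- stop_a_top (a point): Centre of the top of push-latch stop A: upright square wooden block, 44 x 44 mm, in an aluminium plate 100 x 76 x 5 mm fixed to the bench; moves only vertically. The top is 58 mm above the bench when up, 30 mm when latched. A full press with shut fingers, down to the firm stop 15 mm above the bench, then letting go, changes its state; a press ending above 16.5 mm may not.
- stop_b_top (a point): The same point on push-latch stop B, exactly like A (44 x 44 mm top; 58 mm up, 30 mm latched, firm stop at 15 mm). One stop starts up, the other latched; either may be on the left: read the heights. On both the spring pushes back with 1 to 4 N on the way down; at the firm stop the force rises sharply (5 to 8 N there is enough). Let go, the stop moves to its new height in under 0.5 s.
- glue_pot_mid (a point): Middle (31 mm above its foot) of a small closed amber glue pot with a yellow lid, 66 mm in diameter, 62 mm high, standing loose on the bench beyond the stops. Only a bystander: leave it where it is.
- blank_mid (a point): Middle (13 mm above its underside) of a loose wooden handle blank lying on the bench beyond the stops, 132 mm long along its x axis, up to 48 mm wide, 26 mm thick. A bystander: leave it where it is. (A fixed round wooden peg, 26 mm across, 28 mm high, on the robot's side of the stops, is a bystander too.)

How it is judged:
By the outcome, as a careful person would: the job done as asked, in the order asked, and still so for the second after the job is handed in, with the robot touching nothing.
It also fails if it takes over 40 s, if anything falls off the work surface, if the arm or the gripper's body presses on something with over 40 N, if the wrist force passes 120 N, or if a joint passes its speed limit or range.

## Working session

There is one attempt and no reset: what is moved stays moved. The work goes in short steps, Python scripts to look and compute and a tool call to move; the robot and the scene stay as the last step left them, time stands still between calls to the robot, and variables do not carry over. Pictures are saved under pics/ and viewed, about 8 in all and at most 12, crops included, and the job is handed in when it is done.

Besides the shell and the picture viewer there is one more tool, called after "Emit:" as name(argument=value, ...) on one line, values as JSON. servo_tool: Moves the arm, as the interface text tells. Its arguments: {"type":"object","properties":{"turn":{"type":"array","items":{"type":"array","items":{"type":"number"}}},"dp":{"type":"array","items":{"type":"array","items":{"type":"number"}}},"fingers":{"type":"array","items":{"type":"number"}}},"required":["turn","dp","fingers"]}

```bash
mkdir -p pics; cat > h.py <<'E'
import numpy as np, cv2
from bench import *
def ray(im,u,v,T=None):
    f=200/np.tan(np.radians(im['vfov'])/2)
    d=np.array([(u-im['cx'])/f,(v-im['cy'])/f]); s=d.copy()
    for _ in range(20): s=d/(1+im['k1']*(s@s))
    T=np.array(im['world_from_camera'] if T is None else T)
    return T[:3,3],T[:3,:3]@np.array([s[0],s[1],1])
def at_z(im,u,v,z,T=None):
    o,d=ray(im,u,v,T); return (o+d*(z-o[2])/d[2]).round(1)
def proj(im,p,T=None):
    f=200/np.tan(np.radians(im['vfov'])/2)
    T=np.array(im['world_from_camera'] if T is None else T)
    c=T[:3,:3].T@(np.array(p)-T[:3,3]); s=c[:2]/c[2]
    s=s*(1+im['k1']*(s@s)); return s*f+[im['cx'],im['cy']]
E
python3 - <<'E'
from h import *
s=read_state(); print({k:np.round(v,3).tolist() for k,v in s.items()})
for n in ['top','scene']:
    im=get_image(n); cv2.imwrite(f'pics/{n}0.png',im['img'][:,:,::-1])
    print(n,im['vfov'],im['k1'],np.round(im['world_from_camera'],3).tolist())
    for q in ['stop_a_top','glue_pot_mid','blank_mid']:
        for r in regions_of(q,n)[:4]: 
            m=np.argwhere(r['region']).mean(0)[::-1]; print(q,round(r['score'],2),r['box'],m.round(1),[at_z(im,*m,z).tolist() for z in (30,58)])
E
```

```text
{'clock': 0.0, 'joints': [-0.865, 0.386, 0.007, -0.0, -1.194, -0.259], 'joint_vel': [-0.001, 0.001, -0.001, -0.001, -0.0, -0.0], 'joint_efforts': [0.0, -39.229, 18.84, 4.186, -0.005, -0.0], 'position': [269.819, -563.108, 230.225], 'ee_rot': [-0.221, 0.975, 0.001, -0.0], 'contact_force': [0.067, 0.098, -0.149], 'wrist_torque': [-0.023, -0.014, 0.047], 'gripper_width': 85.67}
top 44.073104806731266 -0.063674014708295 [[-0.197, -0.961, 0.196, 453.287], [-0.98, 0.193, -0.038, 13.98], [-0.001, -0.2, -0.98, 975.748], [0.0, 0.0, 0.0, 1.0]]
stop_a_top 0.64 [177.2, 265.7, 38.4, 37.6] [194.9 284.2] [[529.5, 231.2, 30.0], [527.2, 224.8, 58.0]]
glue_pot_mid 0.97 [340.8, 100.5, 38.0, 39.1] [362.4 121.2] [[785.3, -150.8, 30.0], [775.4, -146.0, 58.0]]
blank_mid 0.93 [206.0, 135.1, 53.3, 55.3] [233.9 163.3] [[749.4, 118.9, 30.0], [740.6, 115.8, 58.0]]
scene 43.76330232993579 -0.02188361599050241 [[0.147, 0.76, -0.633, 1157.936], [0.989, -0.121, 0.084, -67.45], [-0.013, -0.638, -0.77, 742.319], [0.0, 0.0, 0.0, 1.0]]
stop_a_top 0.95 [412.9, 147.8, 33.2, 40.3] [426.6 166.4] [[527.4, 230.3, 30.0], [552.2, 218.6, 58.0]]
glue_pot_mid 0.92 [215.6, 291.4, 44.0, 51.1] [235.9 314.8] [[787.3, -152.2, 30.0], [801.9, -148.9, 58.0]]
blank_mid 0.77 [370.1, 250.2, 62.9, 64.8] [401.2 280.3] [[767.0, 117.5, 30.0], [782.4, 110.3, 58.0]]
```

View pics/top0.png

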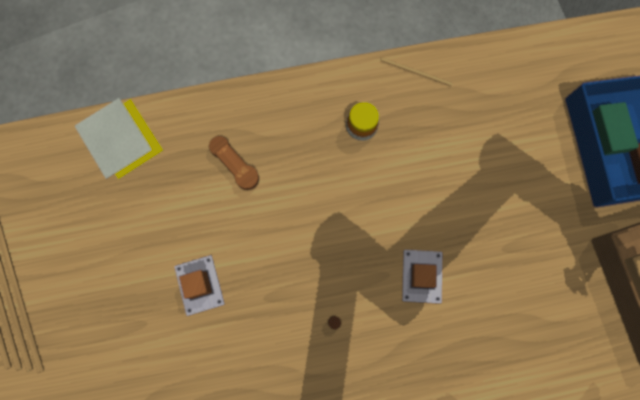

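View pics/scene0.png

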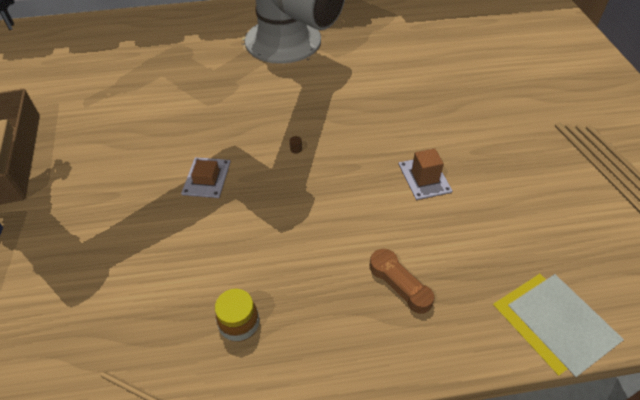

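The top view shows the left-hand stop's plate at about (199,286) and the right-hand one at (423,277). In the scene view the left-hand stop (428,162) stands tall and the right-hand one (206,170) is low, so I press left first, then right.

```bash
python3 - <<'E'
from h import *
im=get_image('top'); sc=get_image('scene')
for n,I,L in [('left plate',im,[(199.5,285.5)]),('right plate',im,[(422.7,276.5)]),('left plate s',sc,[(425.5,178)]),('right plate s',sc,[(206,177)])]:
    print(n,[at_z(I,*p,5) for p in L])
print('left top z58',at_z(im,195,284.5,58),at_z(sc,428,157,58)); print('right top z30',at_z(im,424.5,275.5,30),at_z(sc,206,167,30))
print('peg',at_z(im,334,322,28),at_z(sc,296,140,28))
A=cv2.resize(im['img'][245:325,155:255],None,fx=4,fy=4,interpolation=2);B=cv2.resize(im['img'][235:315,375:475],None,fx=4,fy=4,interpolation=2)
C=cv2.resize(sc['img'][130:210,375:475],None,fx=4,fy=4,interpolation=2);D=cv2.resize(sc['img'][130:210,155:255],None,fx=4,fy=4,interpolation=2)
cv2.imwrite('pics/c.png',np.vstack([np.hstack([A,B]),np.hstack([C,D])])[:,:,::-1][:600+40])
E
python3 -c "
import cv2;i=cv2.imread('pics/c.png');cv2.imwrite('pics/c1.png',cv2.resize(i,(750,600)))"
```

```text
left plate [array([527.3, 228.5,   5. ])]
right plate [array([ 458.7, -201.7,    5. ])]
left plate s [array([535.5, 229.6,   5. ])]
right plate s [array([ 463.6, -201.9,    5. ])]
left top z58 [526.6 224.7  58. ] [528.9 228.1  58. ]
right top z30 [ 459.7 -200.    30. ] [ 460.4 -197.3   30. ]
peg [409.4 -13.6  28. ] [411.  -13.1  28. ]
```

View pics/c1.png

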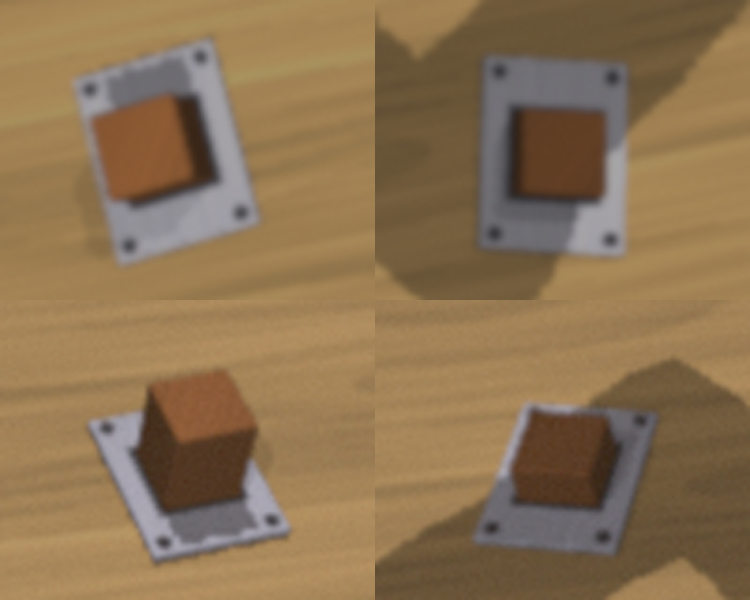

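The crops confirm it: the left stop is up (top at crop px 143,147) and the right one is low (561,152). Estimated tops are left ≈ (528, 227) at z = 58 and right ≈ (460, -199) at z = 30. I'm moving now.

Emit:
servo_tool(turn=[[0, 0, 0], [0, 0, 0], [0, 0, 0], [0, 0, 0], [0, 0, 0]], dp=[[0.019, 0.058, 0], [0.019, 0.058, 0], [0.019, 0.058, 0], [0.019, 0.058, 0], [0.019, 0.058, 0]], fingers=[0, 0, 0, 0, 0])

```text
clock: 1.12
position: [365.9, -269.6, 230.3]
ee_rot: [-0.218, 0.976, -0.001, 0.001]
contact_force: [1.7, -0.3, -0.4]
gripper_width: -0.4
```

Emit:
servo_tool(turn=[[0, 0, 0], [0, 0, 0], [0, 0, 0], [0, 0, 0], [0, 0, 0]], dp=[[0.019, 0.058, 0], [0.019, 0.058, 0], [0.019, 0.058, 0], [0.019, 0.058, 0], [0.019, 0.058, 0]], fingers=[0, 0, 0, 0, 0])

```text
clock: 1.75
position: [462.0, 28.2, 233.1]
ee_rot: [-0.218, 0.976, -0.001, 0.004]
contact_force: [1.4, -0.2, 0.9]
gripper_width: -0.1
```

Emit:
servo_tool(turn=[[0, 0, 0], [0, 0, 0], [0, 0, 0], [0, 0, 0], [0, 0, 0]], dp=[[0.018, 0.05, 0], [0.018, 0.05, -0.01], [0.016, 0.05, -0.02], [0.014, 0.049, -0.02], [0, 0, 0]], fingers=[0, 0, 0, 0, 0])

```text
clock: 2.38
position: [530.6, 238.7, 182.8]
ee_rot: [-0.221, 0.975, -0.001, 0.007]
contact_force: [0.3, -0.2, -0.8]
gripper_width: 0.0
```

```bash
cat > w.py <<'E'
import sys; from h import *
from scipy.spatial.transform import Rotation as R
s=read_state(); im=get_image('wrist')
T=np.eye(4);T[:3,:3]=R.from_quat(s['ee_rot']).as_matrix();T[:3,3]=s['position']; T=T@np.array(im['mount'])
print(s['clock'],np.round(s['position'],1),np.round(s['contact_force'],1),np.round(s['ee_rot'],3))
z=float(sys.argv[1]); 
for r in regions_of('stop_a_top','wrist')[:3]:
    print(round(r['score'],2),r['box'])
v=im['img'][:,:,::-1].copy()
for p in eval(sys.argv[3]): 
    q=proj(im,p,T); print(p,q.round(1)); cv2.circle(v,tuple(int(a) for a in q),4,(0,255,0),1)
cv2.imwrite(sys.argv[2],v); np.savez('w.npz',T=T,**{k:im[k] for k in('vfov','cx','cy','k1')})
E
python3 w.py 58 pics/w1.png "[(528,227,58)]"
```

```text
2.375 [530.6 238.7 182.8] [ 0.3 -0.2 -0.8] [-0.221  0.975 -0.001  0.007]
0.66 [285.2, 153.8, 52.9, 61.0]
(528, 227, 58) [309.9 186. ]
```

View pics/w1.png

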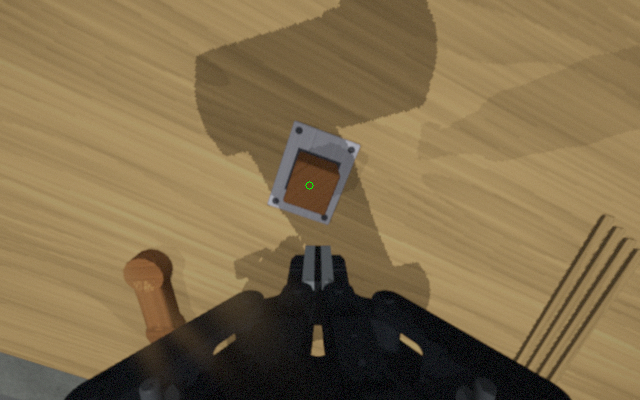

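The wrist view shows the raised top centred at about (312,186), and my estimate projects to (310,186). They agree, so I descend.

Emit:
servo_tool(turn=[[0, 0, 0], [0, 0, 0], [0, 0, 0], [0, 0, 0], [0, 0, 0]], dp=[[-0.002, -0.011, -0.03], [0, 0, -0.04], [0, 0, -0.03], [0, 0, -0.01], [0, 0, 0]], fingers=[0, 0, 0, 0, 0])

```text
clock: 3.1
position: [530.4, 221.2, 79.2]
ee_rot: [-0.218, 0.976, 0.001, 0.014]
contact_force: [-0.5, -0.6, -0.0]
gripper_width: 0.0
```

Emit:
servo_tool(turn=[[-0.008, 0.027, 0], [0, 0, 0], [0, 0, 0], [0, 0, 0], [0, 0, 0]], dp=[[-0.002, 0.006, 0], [0, 0, -0.006], [0, 0, -0.012], [0, 0, -0.012], [0, 0, -0.01]], fingers=[0, 0, 0, 0, 0])

```text
clock: 3.72
position: [531.0, 228.0, 42.7]
ee_rot: [-0.218, 0.976, 0.002, 0.005]
contact_force: [-1.6, 0.4, 1.9]
gripper_width: 0.0
```

Emit:
servo_tool(turn=[[0, 0, 0], [0, 0, 0], [0, 0, 0], [0, 0, 0], [0, 0, 0]], dp=[[0, 0, -0.008], [0, 0, -0.008], [0, 0, -0.006], [0, 0, -0.003], [0, 0, -0.002]], fingers=[0, 0, 0, 0, 0])

```text
clock: 4.35
position: [531.2, 228.0, 14.9]
ee_rot: [-0.218, 0.976, 0.002, 0.004]
contact_force: [-6.7, -0.5, 20.0]
gripper_width: -0.1
```

Firm stop reached at z = 14.9 with 20 N. I let go straight up.

Emit:
servo_tool(turn=[[0, 0, 0], [0, 0, 0], [0, 0, 0], [0, 0, 0], [0, 0, 0]], dp=[[0, 0, 0.02], [0, 0, 0.04], [0, 0, 0.05], [0, 0, 0.03], [0, 0, 0]], fingers=[0, 0, 0, 0, 0])

```text
clock: 4.97
position: [529.5, 226.5, 157.2]
ee_rot: [-0.218, 0.976, 0.001, 0.002]
contact_force: [0.2, -0.9, -1.1]
gripper_width: -0.2
```

```bash
python3 w.py 30 pics/w2.png "[(529,228,30),(529,228,58)]"; python3 -c "
from h import *
i=get_image('scene')['img'];cv2.imwrite('pics/s2.png',cv2.resize(i[100:240,150:500],None,fx=2,fy=2)[:,:,::-1])"
```

```text
4.975 [529.5 226.5 157.2] [ 0.2 -0.9 -1.1] [-0.218  0.976  0.001  0.002]
0.96 [296.5, 165.7, 54.6, 57.0]
(529, 228, 30) [320.7 194. ]
(529, 228, 58) [321.1 203.2]
```

View pics/w2.png

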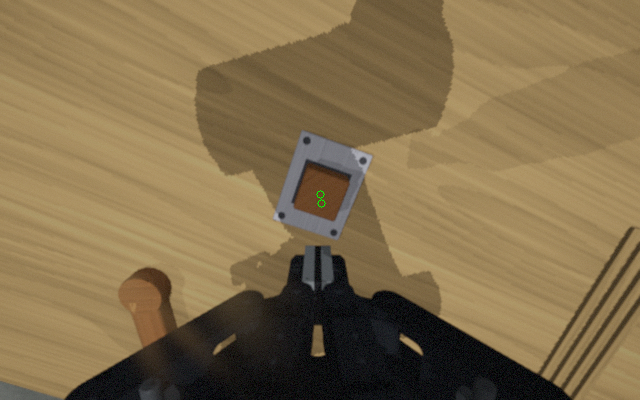

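The left top now sits at about (322,192), which matches the 30 mm projection: latched. On to the right stop.

Emit:
servo_tool(turn=[[0, 0, 0], [0, 0, 0], [0, 0, 0], [0, 0, 0], [0, 0, 0]], dp=[[-0.009, -0.055, 0], [-0.009, -0.055, 0], [-0.009, -0.055, 0], [-0.009, -0.055, 0], [-0.009, -0.055, 0]], fingers=[0, 0, 0, 0, 0])

```text
clock: 5.75
position: [477.2, -55.0, 144.6]
ee_rot: [-0.221, 0.975, -0.001, -0.009]
contact_force: [1.3, -0.5, 0.4]
gripper_width: 0.1
```

Emit:
servo_tool(turn=[[0, 0, 0], [0, 0, 0], [0, 0, 0], [0, 0, 0], [0, 0, 0]], dp=[[-0.009, -0.05, 0], [-0.008, -0.045, 0], [-0.005, -0.03, 0], [0, -0.01, 0], [0, 0, 0]], fingers=[0, 0, 0, 0, 0])

```text
clock: 6.38
position: [448.2, -196.7, 137.1]
ee_rot: [-0.218, 0.976, 0.001, -0.017]
contact_force: [-0.1, -0.0, -0.3]
gripper_width: 0.0
```

```bash
python3 w.py 30 pics/w3.png "[(460,-199,30)]"
```

```text
6.375 [ 448.2 -196.7  137.1] [-0.1 -0.  -0.3] [-0.218  0.976  0.001 -0.017]
0.59 [588.9, 384.8, 50.0, 15.2]
(460, -199, 30) [310.4 214.6]
```

View pics/w3.png

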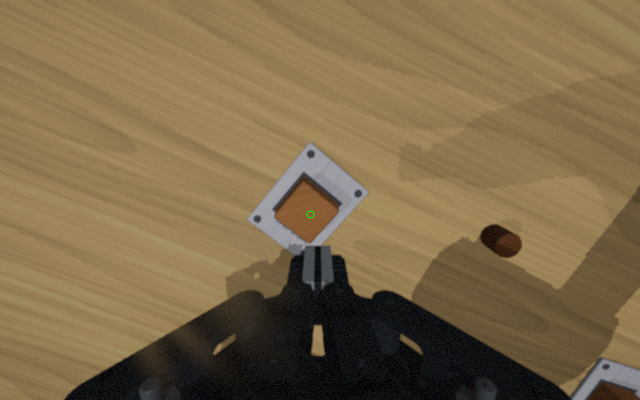

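The right stop's top is centred at about (308,212) and my estimate falls on it. I correct the small tilt and descend.

Emit:
servo_tool(turn=[[0.005, -0.033, 0], [0, 0, 0], [0, 0, 0], [0, 0, 0], [0, 0, 0]], dp=[[0.012, -0.003, -0.02], [0, 0, -0.03], [0, 0, -0.025], [0, 0, -0.01], [0, 0, 0]], fingers=[0, 0, 0, 0, 0])

```text
clock: 7.1
position: [463.7, -194.1, 51.4]
ee_rot: [-0.223, 0.975, -0.001, 0.003]
contact_force: [-0.2, -0.2, 0.6]
gripper_width: -0.2
```

Emit:
servo_tool(turn=[[0, 0, 0], [0, 0, 0], [0, 0, 0], [0, 0, 0], [0, 0, 0]], dp=[[-0.003, -0.006, 0], [0, 0, -0.006], [0, 0, -0.01], [0, 0, -0.008], [0, 0, -0.004]], fingers=[0, 0, 0, 0, 0])

```text
clock: 7.72
position: [462.6, -200.5, 24.5]
ee_rot: [-0.224, 0.975, -0.002, 0.005]
contact_force: [0.4, 0.8, 2.5]
gripper_width: -0.2
```

Emit:
servo_tool(turn=[[0, 0, 0], [0, 0, 0], [0, 0, 0], [0, 0, 0], [0, 0, 0]], dp=[[0, 0, -0.004], [0, 0, -0.004], [0, 0, -0.002], [0, 0, -0.0015], [0, 0, -0.0015]], fingers=[0, 0, 0, 0, 0])

```text
clock: 8.35
position: [462.8, -200.6, 15.0]
ee_rot: [-0.225, 0.974, -0.003, 0.005]
contact_force: [-3.9, 3.4, 14.6]
gripper_width: -0.0
```

Firm stop again at z = 15.0 with 14.6 N. Releasing.

Emit:
servo_tool(turn=[[0, 0, 0], [0, 0, 0], [0, 0, 0], [0, 0, 0], [0, 0, 0]], dp=[[0, 0, 0.02], [0, 0, 0.04], [0, 0, 0.05], [0, 0, 0.04], [0, 0, 0.02]], fingers=[0, 0, 0, 0, 0])

```text
clock: 8.98
position: [460.8, -200.3, 187.7]
ee_rot: [-0.225, 0.974, -0.002, 0.003]
contact_force: [0.5, 0.7, -1.5]
gripper_width: 0.0
```

Emit:
servo_tool(turn=[[0, 0, 0], [0, 0, 0], [0, 0, 0], [0, 0, 0], [0, 0, 0]], dp=[[0, -0.04, 0.02], [0, -0.05, 0.02], [0, -0.05, 0], [0, -0.03, 0], [0, 0, 0]], fingers=[0, 0, 0, 0, 0])

```text
clock: 9.6
position: [461.4, -374.9, 229.8]
ee_rot: [-0.226, 0.974, -0.003, 0.005]
contact_force: [0.3, -0.2, -0.3]
gripper_width: -0.2
```

```bash
python3 -c "
from h import *
g=get_image('scene');i=g['img'];cv2.imwrite('pics/s3.png',i[:,:,::-1])
for n in ('scene','top'):
  im=get_image(n)
  for q in ('glue_pot_mid','blank_mid','stop_a_top'):
    for r in search_frame(q,n)[:3]: print(n,q,round(r['score'],2),r['box'])
for p in ((529,228),(461,-200)): print([proj(g,(*p,z)).round(1) for z in (30,58)])"
```

```text
scene glue_pot_mid 0.83 [215.4, 290.9, 42.4, 53.8]
scene glue_pot_mid 0.4 [413.4, 159.8, 29.4, 24.1]
scene blank_mid 0.84 [369.7, 250.1, 62.5, 63.1]
scene stop_a_top 0.73 [416.0, 159.6, 26.2, 25.2]
top glue_pot_mid 0.58 [346.6, 100.3, 32.8, 40.9]
top blank_mid 0.64 [207.6, 134.6, 54.8, 55.4]
top blank_mid 0.31 [408.4, 262.8, 29.8, 26.2]
top stop_a_top 0.87 [182.8, 267.6, 28.6, 28.6]
[array([425.7, 167.1]), array([427.9, 157. ])]
[array([204.6, 167.4]), array([201.9, 157.4])]
```

View pics/s3.png

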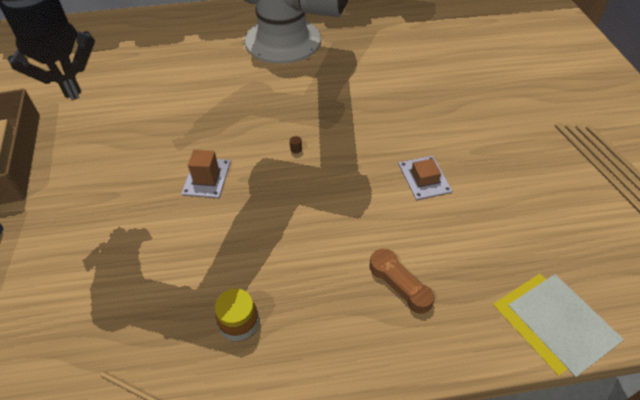

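The right-hand stop (204,165) is now tall and the left-hand one (426,172) is low. The glue pot and blank have not moved. Handing in.

```bash
python3 -c "
from bench import *
print(job_done())"
```

```text
the job is handed in; nothing more can be done
None
```

Both stops are changed over, and the job was handed in at about 10 s on the robot's clock. `job_done` reports no verdict.

- **Raised stop (robot's left):** I pressed it first, to z = 14.9 mm at 20 N. It stayed latched down.
- **Low stop (robot's right):** I pressed it second, to z = 15.0 mm at 15 N. It sprang up and stayed up.

**Forces:** both presses ended harder than the suggested 5 to 8 N, but far below the 40 N and 120 N limits.

**Last checks:** the final scene picture shows the left stop low, the right stop tall, and the gripper well clear of everything. In that picture the glue pot and handle blank are within about 1 px of their first positions.

**Disagreements:**
- The detector gave a few low-score false matches, such as a "glue pot" on the left stop.
- In the top view its box for the glue pot shifted about 6 px on the left edge. I put that down to box noise, since the scene view shows no movement.

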